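Check weights back on their own scales

ROBOT

A 6-joint arm with a two-finger parallel gripper is mounted at the origin on the work surface. World frame = base frame: x ahead of the robot, y to its left, z up, the work surface at z = 0. Lengths are in m, angles in rad, forces in N, time in s.
With the tool pointing down it reaches from about 0.425 to 0.95 m from the base axis. Payload 3.5 kg.
Tool frame: the origin (TCP) lies midway between the tips of the shut fingers; the grasp point (between the pads) lies 19 mm behind it; z points along the fingers, y is the direction in which the jaws open and shut (so a half turn about z gives the same grasp; the last joint's range is limited). The gripper opens to 85 mm and grips with 20 to 120 N. Pads are 22 mm wide; open, the fingers measure 114 mm over their backs; the gripper's body (76 mm by 85 mm) begins 54 mm behind the grasp point. The pads swing forward as they close: fully open they stand 13 mm farther back than shut.
Start: joints at [-0.15, 0.286, 1.577, -0, 1.279, -0.15], TCP at [0.675, 0, 0.231] pointing down, gripper open.
Joint ranges: [-2.77, 2.77], [-0.9, 2.22], [0.21, 2.48], [-1.53, 4.67], [0.24, 2.81], [-2.84, 2.84]. Speed limits (rad/s): [2.79, 2.79, 3.14, 3.14, 3.14, 3.14].

INTERFACE

Orientations are given as a unit quaternion [x, y, z, w].
In Python, from plant import ctrl gives the robot as it stands.
- The arm moves only by the tool apply_moves, never from a script. Its argument "moves" is a list that holds one entry, the list of rows, each a list of 7 numbers: the shift along the tool's x, y, z in m, then the turn, a rotation vector about the tool's x, y, z in degrees, then the gripper's target within -1 to 1 (shut at 1, half-way at 0, fully open at -1). In form: [[[tx, ty, tz, ax, ay, az, hand], ...]]. A call has 1 to 12 rows; each row shifts and turns the pose as measured when the row begins, along the tool's axes as they then stand; what a row does not reach is not made up. A row lasts 1/10 s, in which the tool goes at most 50 mm and 8.59 degrees, less where a joint would pass 70% of its speed; a pose out of reach is approached as far as the arm can. A call with a gripper value outside its range is refused whole. The fingers move at their own pace and stop on an object; "force" is the grip in N (left out, the last holds). Time passes only in rows, so rows that do not move let the fingers close. It gives the time, the measured TCP pose, the force and the opening at its end, in the units of the state.
- ctrl.get_state(): the state, without advancing time (a new reading comes with each control period).
- ctrl.read_camera(name): name is "scene" or "side" or "wrist"; returns the picture (420x560x3 uint8, red, green, blue); there is no depth.
- ctrl.get_calibration(name): a dict with "camera_matrix" (3x3 intrinsics, pixels), "cam_to_world" (4x4, takes a point from camera to world coordinates). Camera axes: x right, y up, looking along -z (the intrinsics and any distortion apply to the point x, -y, -z); pixel columns grow to the right and rows downward; lengths in m; the calibration is good to about 2 mm. A picture is of the moment at which its call begins: read the wrist's pose just before it. get_calibration takes no time and is no camera call; for the wrist camera it gives the pose at the moment of the call.
- ctrl.sign_off(): hands the job in, once; it reports no verdict.
The state is a dict: "time": time; "qpos": joint angles; "dq": joint speeds; "joint_efforts": joint torques, N m; "eef_pos": TCP position; "tcp_rot": TCP orientation; "contact_force": force on the tool from outside, world axes, zero at the start; "wrist_torque": the same for the moment, N m; "opening": opening from 0.0 (shut) to 1.0 (fully open).
Only numpy, scipy, OpenCV 4.12 (cv2) and the standard library are available. Lean on these libraries where they do the work, as an engineer would, in place of code of your own. Each camera call takes 0.05 s, during which the arm holds its last target. There are 200 camera calls.

TASK

The three check weights for the morning scale check are standing on the wrong scales. Change them round so that the largest weight ends upright in the middle of the pan of the largest scale (big square platform), the middle-sized weight in the middle of the middle-sized scale and the smallest in the middle of the little letter scale with the round pan. Set each one down gently, never dropping it or tipping it over; if one has to be parked on the way, use the empty felt-lined rest, never the bare desk, and leave the date stamp and the label roll where they stand.

Things in the scene. Friction and masses are not known exactly. Their poses are not given: they have to be found in the camera images.
- weight_large: knob check weight of plain brass, 500 g: a plain upright cylinder 38 mm in diameter and 46 mm tall, then a narrow neck and a round knob 32 mm in diameter on top, 66 mm tall in all; origin at the centre of its underside, z up the axis. It may be gripped by the cylinder or by the knob. Starts near the middle of the letter scale's pan.
- weight_medium: knob check weight of plain brass, 200 g: a plain upright cylinder 28 mm in diameter and 34 mm tall, then a narrow neck and a round knob 24 mm in diameter on top, 50 mm tall in all; origin at the centre of its underside, z up the axis. It may be gripped by the cylinder or by the knob. Starts near the middle of the parcel scale's pan.
- weight_small: knob check weight of plain brass, 50 g: a plain upright cylinder 18 mm in diameter and 22 mm tall, then a narrow neck and a round knob 16 mm in diameter on top, 34 mm tall in all; origin at the centre of its underside, z up the axis. It may be gripped by the cylinder or by the knob. Starts near the middle of the bench scale's pan.
- scale_parcel: largest scale, grey housing: flat square steel pan 180 x 180 mm without rim, its top 52 mm above the desk; low display console in front reaching 135 mm from the pan's centre, lower than the pan. Origin on the desk directly under the centre of the pan; x points away from the display side (the robot's side, about), z up. Fixed, does not give.
- scale_bench: middle-sized scale, white housing: flat square steel pan 135 x 135 mm without rim, its top 60 mm above the desk; low display console in front reaching 116 mm from the pan's centre, lower than the pan. Origin on the desk directly under the centre of the pan; x points away from the display side (the robot's side, about), z up. Fixed, does not give.
- scale_letter: little letter scale, black housing: flat round steel pan 100 mm in diameter without rim, its top 40 mm above the desk; low display console in front reaching 90 mm from the pan's centre, lower than the pan. Origin on the desk directly under the centre of the pan; x points away from the display side (the robot's side, about), z up. Fixed, does not give.
- rest: the felt-lined rest for weights, a shallow grey tray 100 mm (x) by 130 mm (y), empty at the start: felt floor 90 x 120 mm, 12 mm above the desk, inside a rim that rises to 16 mm. Origin on the desk under its centre. Fixed. Room for one weight in the middle.
- date_stamp: loose bystander: round hand stamp with brass base 40 mm in diameter and dark wooden handle, standing upright, 96 mm tall; origin at the centre of its underside. Stands behind the letter scale, about 100 mm beyond the centre of its pan.
- label_roll: loose bystander: roll of white labels standing on its flat side, 72 mm in diameter, 40 mm tall; origin at the centre of its underside. Stands behind the felt-lined rest, about 115 mm beyond its centre.
Things that resemble listed ones, but are neither listed nor needed, are in the scene too. What is shaped like the weight_large but pink is not meant.

How it is judged:
At the end, for the whole second after the job is handed in: Large weight on the parcel scale, medium on the bench scale, small on the letter scale: each upright within 0.1 rad, within 15 mm of the pan's centre and 4 mm of its height, released, at rest; date stamp and label roll upright within 15 mm of their starts (horizontal distance between weight_large and scale_parcel below 0.015 m and z of weight_large in the frame of scale_parcel between 0.048 and 0.056 m and angle between each of weight_large, weight_medium, weight_small, date_stamp, label_roll's own z axis and vertical below 0.1 rad and linear speed of each of weight_large, weight_medium, weight_small below 0.01 m/s and contact force between each of weight_large, weight_medium, weight_small and the fingers below 0.05 N and horizontal distance between weight_medium and scale_bench below 0.015 m and z of weight_medium in the frame of scale_bench between 0.056 and 0.064 m and horizontal distance between weight_small and scale_letter below 0.015 m and z of weight_small in the frame of scale_letter between 0.036 and 0.044 m and distance of each of date_stamp, label_roll from where it was at the start of the episode below 0.015 m); the robot touches nothing.
It fails at once if a weight is stood on the bare desk or tipped over (height (world z) of any of weight_large, weight_medium, weight_small below 0.006 m or angle between any of weight_large, weight_medium, weight_small's own z axis and vertical above 1 rad).
It fails at once if a weight is dropped (falls free of the fingers faster than 0.45 m/s, about 10 mm) ((linear speed of weight_large above 0.45 m/s and contact force between weight_large and the fingers below 0.05 N) or (linear speed of weight_medium above 0.45 m/s and contact force between weight_medium and the fingers below 0.05 N) or (linear speed of weight_small above 0.45 m/s and contact force between weight_small and the fingers below 0.05 N)).
It also fails if it takes over 96 s, if anything falls off the work surface, if the arm or the gripper's body presses on something with over 40 N, if the wrist force passes 120 N, or if a joint passes its speed limit or range.

## Working session

There is one attempt and no reset: what is moved stays moved. The work goes in short steps, Python scripts to look and compute and a tool call to move; the robot and the scene stay as the last step left them, time stands still between calls to the robot, and variables do not carry over. Pictures are saved under pics/ and viewed, about 12 in all and at most 16, crops included, and the job is handed in when it is done.

Besides the shell and the picture viewer there is one more tool, called after "Request:" as name(argument=value, ...) on one line, values as JSON. apply_moves: Moves the arm, as the interface text tells. Its arguments: {"type":"object","properties":{"moves":{"type":"array","items":{"type":"array","items":{"type":"array","items":{"type":"number"}}}},"force":{"type":"number"}},"required":["moves"]}

```bash
mkdir -p pics; cat > h.py <<'E'
import numpy as np, cv2
from plant import ctrl
def shot(n,f):
    c=ctrl.get_calibration(n); im=ctrl.read_camera(n); cv2.imwrite('pics/'+f+'.png',im[:,:,::-1]); np.savez('pics/'+f+'.npz',K=c['camera_matrix'],T=c['cam_to_world'],d=np.array(c.get('distortion',c.get('dist_coeffs',np.zeros(5)))))
    return im,c
def world(f,u,v,z):
    D=np.load('pics/'+f+'.npz');p=cv2.undistortPoints(np.array([[[u,v]]],float),D['K'],D['d'])[0,0]
    T=D['T'];r=T[:3,:3]@[p[0],-p[1],-1];o=T[:3,3];return o+r*(z-o[2])/r[2]
def pix(f,X):
    D=np.load('pics/'+f+'.npz');T=D['T'];p=T[:3,:3].T@(np.array(X)-T[:3,3]);q=np.array([[p[0],-p[1],-p[2]]])
    return cv2.projectPoints(q,np.zeros(3),np.zeros(3),D['K'],D['d'])[0][0,0]
E
python3 - <<'E'
from h import *
for n in['scene','side','wrist']:
    im,c=shot(n,n+'0');print(n,c.keys(),np.round(c['camera_matrix'],1).tolist(),np.round(c['cam_to_world'],3).tolist())
print(ctrl.get_state())
E
```

```text
scene dict_keys(['camera_matrix', 'cam_to_world']) [[438.9, 0.0, 284.6], [0.0, 438.9, 213.3], [0.0, 0.0, 1.0]] [[-0.894, -0.227, 0.387, 0.972], [0.448, -0.479, 0.754, 0.796], [0.014, 0.848, 0.53, 0.633], [0.0, 0.0, 0.0, 1.0]]
side dict_keys(['camera_matrix', 'cam_to_world']) [[525.8, 0.0, 284.4], [0.0, 525.8, 212.5], [0.0, 0.0, 1.0]] [[-0.768, 0.481, -0.423, 0.011], [-0.64, -0.571, 0.513, 0.73], [0.005, 0.665, 0.747, 1.064], [0.0, 0.0, 0.0, 1.0]]
wrist dict_keys(['camera_matrix', 'cam_to_world']) [[348.8, 0.0, 280.1], [0.0, 348.8, 209.7], [0.0, 0.0, 1.0]] [[1.0, -0.001, 0.002, 0.674], [0.0, 0.961, 0.276, 0.071], [-0.003, -0.276, 0.961, 0.373], [0.0, 0.0, 0.0, 1.0]]
{'time': 0.15, 'qpos': array([-1.50018847e-01,  2.86995768e-01,  1.57783299e+00,  3.32354396e-05,
        1.27861998e+00, -1.50013388e-01]), 'dq': array([-0.00091066, -0.00163197, -0.00384205,  0.00075105,  0.00012424,
        0.00049257]), 'joint_efforts': array([ 7.91554030e-04, -4.06602967e+01, -2.93140125e+01, -8.94972595e-05,
        3.96185191e-03, -2.97825103e-06]), 'eef_pos': array([6.74489045e-01, 1.02129018e-04, 2.30246726e-01]), 'tcp_rot': array([ 7.07111802e-01,  7.07101152e-01, -5.37973608e-04, -7.56370157e-04]), 'contact_force': array([ 0.11278993, -0.9144851 ,  0.30765123]), 'wrist_torque': array([-0.01017304,  0.05366396, -0.01354789]), 'opening': 0.9961818754019517}
```

View pics/scene0.png

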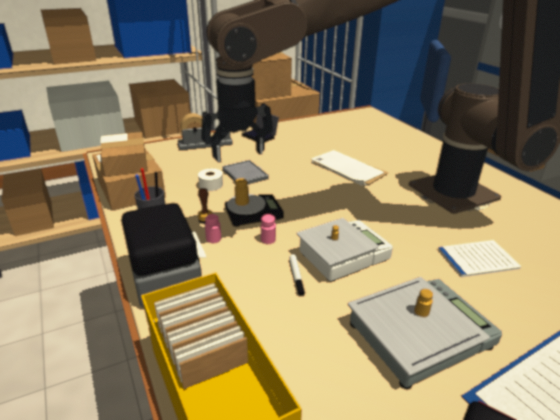

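View pics/side0.png

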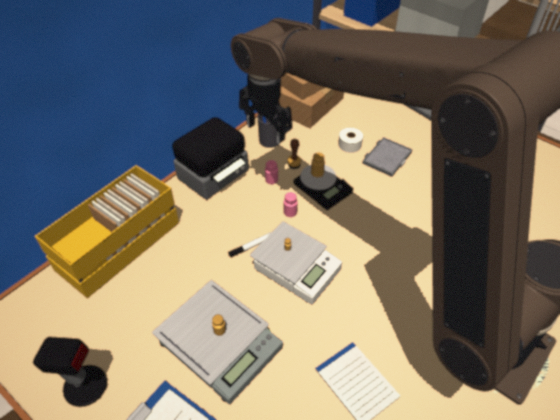

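The scene view shows the parcel scale at (418,322) carrying the medium weight, the bench scale at (340,245) carrying the small one, and the letter scale at (248,208) carrying the large one. The rest is at (245,172), the stamp at (205,205) and the label roll at (210,180). Two pink look-alikes stand at (213,230) and (268,230). They are not meant: the three weights wanted are brass, each on its pan. Next I'll confirm this in an enlarged side crop.

```bash
python3 - <<'E'
import cv2
i=cv2.imread('pics/side0.png')[115:405,145:425]
cv2.imwrite('pics/c1.png',cv2.resize(i,None,fx=2,fy=2,interpolation=cv2.INTER_CUBIC))
E
```

```text
(no output)
```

View pics/c1.png

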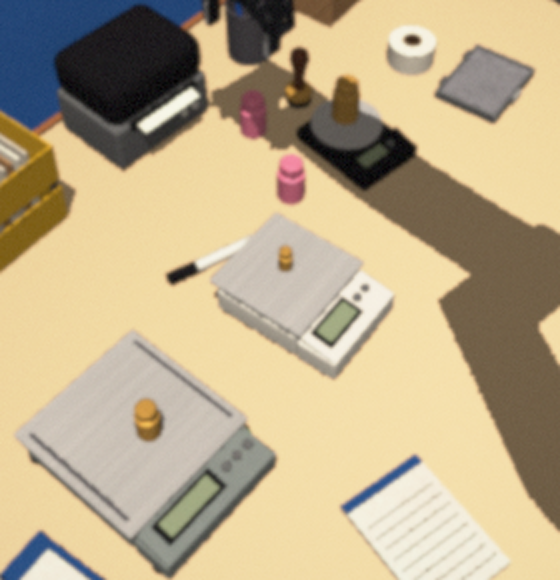

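The crop confirms three brass weights standing on the scales: medium at crop (148,420), small at (286,257) and large at (346,100). The pink ones at (253,114) and (291,180) stand on the desk and are the decoys.

```bash
python3 - <<'E'
from h import *
def w(u,v,z): return world('side0',u/2+145-.25,v/2+115-.25,z)
def quad(n,P,z):
    Q=np.array([w(*p,z)[:2] for p in P]);c=Q.mean(0)
    e=np.roll(Q,-1,0)-Q
    print(n,'c',c.round(4),'sides',np.linalg.norm(e,axis=1).round(3),'ang',np.degrees(np.arctan2(e[:,1],e[:,0])).round(1))
quad('parcel',[(17,432),(134,332),(246,416),(133,533)],.052)
quad('bench',[(213,283),(278,214),(362,262),(297,338)],.060)
quad('rest',[(437,92),(481,46),(533,76),(491,119)],.016)
for p in [(309,128),(383,128),(346,102),(346,151)]: print('letter',w(*p,.04).round(4))
print('med',w(148,420,.052+.022).round(4));print('med knob',w(147,406,.052+.038).round(4))
print('small',w(286,252,.06+.026).round(4))
print('large knob',w(346,86,.04+.05).round(4),'cyl',w(345,108,.04+.023).round(4))
print('stamp',w(298,98,0.008),'roll',w(411,50,.02),'pinks',w(253,120,.02),w(291,185,.02))
E
```

```text
parcel c [0.4926 0.3907] sides [0.172 0.171 0.172 0.175] ang [ -91.5 -179.8   90.1   -0. ]
bench c [0.4922 0.1292] sides [0.133 0.127 0.136 0.126] ang [ -85.6 -177.    93.9    1.7]
rest c [ 0.5142 -0.3579] sides [0.13  0.097 0.119 0.091] ang [-87.  175.1  90.7   1.7]
letter [ 0.6393 -0.0959  0.04  ]
letter [ 0.561  -0.1619  0.04  ]
letter [ 0.632  -0.1705  0.04  ]
letter [ 0.5732 -0.0937  0.04  ]
med [0.4738 0.3838 0.074 ]
med knob [0.4788 0.3783 0.09  ]
small [0.5009 0.1222 0.086 ]
large knob [ 0.621  -0.1518  0.09  ] cyl [ 0.6118 -0.1398  0.063 ]
stamp [ 0.71039879 -0.16004282  0.008     ] roll [ 0.6385043  -0.34301316  0.02      ] pinks [ 0.72248577 -0.07334435  0.02      ] [ 0.60203453 -0.01173063  0.02      ]
```

View pics/wrist0.png

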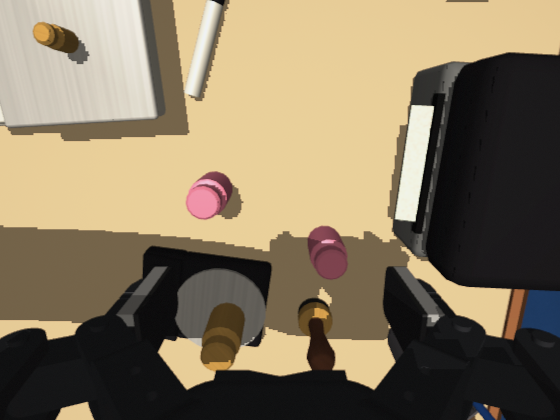

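The wrist view shows the letter pan's ellipse at about (221,306) and the large weight's knob at about (219,360). The small weight's knob is at (42,34) with the bench pan's corner at (158,117). Now I'll measure from this view as a second estimate.

```bash
python3 - <<'E'
from h import *
w=lambda u,v,z: world('wrist0',u,v,z)[:3].round(4)
print('L/R pan',w(176,308,.04),w(266,308,.04),'top',w(221,268,.04))
print('large knob ctr',w(220,349,.09),'base',w(228,312,.05))
print('small knob',w(44,34,.086),'bench corner',w(158,118,.06),w(10,126,.06))
print('stamp',w(315,315,.008),'pinks',w(210,195,.05),w(328,260,.05))
E
cat > go.py <<'E'
import sys;from plant import ctrl
p=ctrl.get_state();print(p['eef_pos'].round(4),p['tcp_rot'].round(4),p['opening'],p['time'])
E
```

```text
L/R pan [ 0.5607 -0.135   0.04  ] [ 0.6581 -0.1348  0.04  ] top [ 0.6116 -0.0876  0.04  ]
large knob ctr [ 0.6161 -0.1483  0.09  ] base [ 0.6185 -0.1335  0.05  ]
small knob [0.4963 0.1259 0.086 ] bench corner [0.5671 0.0644 0.06  ] [0.4367 0.0576 0.06  ]
stamp [ 0.7149 -0.1639  0.008 ] pinks [ 0.6065 -0.0068  0.05  ] [ 0.7215 -0.0738  0.05  ]
```

Request:
apply_moves(moves=[[[-0.035, -0.015, 0, 0, 0, 0, -1], [-0.035, -0.015, 0, 0, 0, 0, -1], [-0.03, -0.01, 0, 0, 0, 0, -1], [0, 0, 0, 0, 0, 0, -1], [0, 0, 0, 0, 0, 0, -1]]], force=40)

```text
time: 0.65
eef_pos: [0.6323, -0.1015, 0.2274]
tcp_rot: [0.706, 0.708, -0.001, -0.003]
contact_force: [0.7, -0.1, -1.1]
opening: 1.004
```

Request:
apply_moves(moves=[[[-0.02, -0.008, 0.03, 0, 0, 0, -1], [-0.02, -0.008, 0.03, 0, 0, 0, -1], [0, 0, 0, 0, 0, 0, -1], [0, 0, 0, 0, 0, 0, -1]]])

```text
time: 1.05
eef_pos: [0.6183, -0.1387, 0.1675]
tcp_rot: [0.705, 0.709, 0.0, -0.001]
contact_force: [0.5, 0.8, -0.0]
opening: 1.0
```

```bash
python3 - <<'E'
from h import *
im,c=shot('wrist','w1');print(np.round(c['cam_to_world'],3).tolist());import go
E
```

```text
[[1.0, -0.007, -0.0, 0.617], [0.007, 0.962, 0.274, -0.068], [-0.002, -0.274, 0.962, 0.311], [0.0, 0.0, 0.0, 1.0]]
[ 0.6181 -0.1385  0.1672] [ 7.047e-01  7.095e-01  1.000e-04 -1.800e-03] 0.9995641290539689 1.1
```

View pics/w1.png

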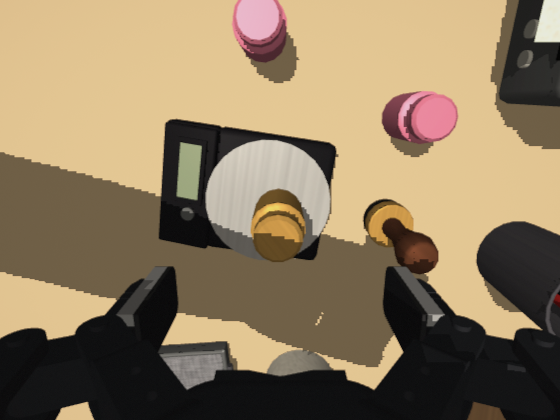

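The pan's ellipse runs u 206–331 and v 139–261. The brass large weight stands on it with its knob at about (278,232). The stamp is to the right at (388,222) and clear of the fingers.

```bash
python3 - <<'E'
from h import *
w=lambda u,v,z: world('w1',u,v,z)[:3].round(4)
print('pan',w(206,200,.04),w(331,200,.04),w(268,139,.04),w(268,261,.04))
print('knob ctr',w(278,232,.09),'knob L,R',w(251,230,.09),w(306,230,.09),'cyl back',w(279,190,.086))
# predicted pixels
for x,y in[(.617,-.14)]:print(pix('w1',(x,y,.09)),pix('w1',(x,y,.106)),pix('w1',(x,y,.04)))
print('stamp',w(388,222,.01),'rest corners',w(230,344,.016))
E
```

```text
pan [ 0.5581 -0.1371  0.04  ] [ 0.6582 -0.1364  0.04  ] [ 0.6079 -0.0887  0.04  ] [ 0.6076 -0.1898  0.04  ]
knob ctr [ 0.6162 -0.1461  0.09  ] knob L,R [ 0.5981 -0.1448  0.09  ] [ 0.6349 -0.1446  0.09  ] cyl back [ 0.6167 -0.1182  0.086 ]
[279.25438153 223.34656084] [279.14895082 231.35364491] [279.50926847 203.9888128 ]
stamp [ 0.7153 -0.1642  0.01  ] rest corners [ 0.569  -0.2899  0.016 ]
```

Request:
apply_moves(moves=[[[-0.003, -0.002, 0.035, 0, 0, 0, -1], [0, 0, 0.035, 0, 0, 0, -1], [0, 0, 0.03, 0, 0, 0, -1], [0, 0, 0.013, 0, 0, 0, -1], [0, 0, 0.005, 0, 0, 0, -1], [0, 0, 0, 0, 0, 0, 1], [0, 0, 0, 0, 0, 0, 1], [0, 0, 0, 0, 0, 0, 1], [0, 0, 0, 0, 0, 0, 1], [0, 0, 0, 0, 0, 0, 1], [0, 0, 0, 0, 0, 0, 1]]], force=60)

```text
time: 2.2
eef_pos: [0.6269, -0.1379, 0.0635]
tcp_rot: [0.702, 0.713, 0.004, 0.008]
contact_force: [0.6, -0.3, -5.5]
opening: 0.418
```

```bash
python3 - <<'E'
from h import *
shot('wrist','w2');import go
s=ctrl.get_state();print(s['contact_force'],s['wrist_torque'],s['qpos'],s['dq'])
E
```

```text
[ 0.6267 -0.1379  0.0632] [0.7015 0.7126 0.0038 0.0074] 0.4168104505790895 2.25
[ 0.33495083  0.6911371  -5.15524665] [ 0.02193465 -0.0251146   0.0252462 ] [-3.74904317e-01  3.86711643e-01  1.77936634e+00  1.52781777e-03
  9.59003270e-01 -3.91456697e-01] [-0.00047956  0.00696137  0.00213323 -0.0014499   0.00321645  0.00011621]
```

View pics/w2.png

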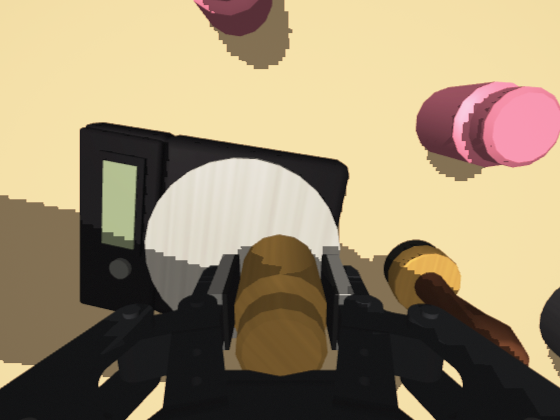

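The large weight is in the jaws by its cylinder, and the −5 N reading suggests it is already lifted. I'll raise it and carry it over the rest.

Request:
apply_moves(moves=[[[0, 0, -0.03, 0, 0, 0, 1], [0, 0, -0.03, 0, 0, 0, 1], [-0.02, -0.01, 0, 0, 0, 0, 1], [-0.035, -0.018, 0, 0, 0, 0, 1], [-0.04, -0.02, 0, 0, 0, 0, 1], [-0.04, -0.02, 0, 0, 0, 0, 1], [-0.04, -0.02, 0, 0, 0, 0, 1], [-0.025, -0.013, 0, 0, 0, 0, 1], [0, 0, 0, 0, 0, 0, 1], [0, 0, 0, 0, 0, 0, 1], [0, 0, 0, 0, 0, 0, 1]]])

```text
time: 3.35
eef_pos: [0.5222, -0.3425, 0.117]
tcp_rot: [0.701, 0.714, 0.004, 0.003]
contact_force: [0.3, 0.4, -4.9]
opening: 0.421
```

```bash
python3 - <<'E'
from h import *
shot('side','s3');i=cv2.imread('pics/s3.png')[100:250,270:470]
cv2.imwrite('pics/s3c.png',cv2.resize(i,None,fx=3,fy=3,interpolation=cv2.INTER_CUBIC))
import go
from scipy.spatial.transform import Rotation as R
r=R.from_quat(ctrl.get_state()['tcp_rot']);t=R.from_quat([2**-.5,2**-.5,0,0]);print((r.inv()*t).as_rotvec(degrees=True).round(2))
for X in [(.516,-.356,.016),(.566,-.291,.016),(.466,-.421,.016)]:print((pix('s3',X)-[270,100])*3)
E
```

```text
[ 0.5223 -0.3421  0.1169] [0.7004 0.7137 0.0038 0.0028] 0.41668319175710394 3.4
[ 0.54 -0.08  1.08]
[350.03758246 168.30267942]
[270.58118593 180.34365338]
[428.25396252 156.44961992]
```

View pics/s3c.png

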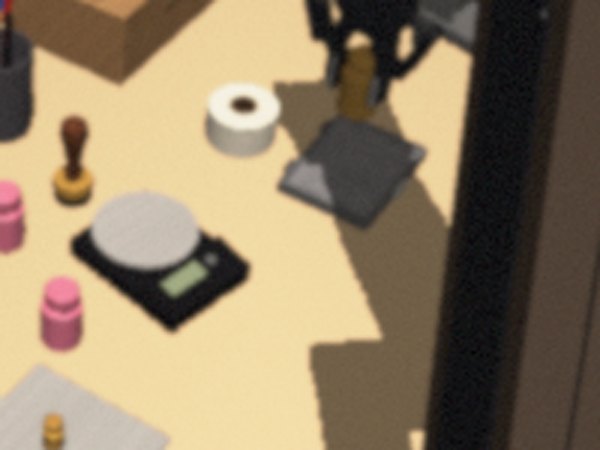

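The side crop shows the large weight hanging upright in the jaws, its bottom at crop (354,119). The rest's corners are at (278,186) and (427,153), so its middle is (352,169), which agrees with my estimate.

```bash
python3 - <<'E'
from h import *
for z in(.095,.1,.105,.11,.117,.163,.183): print(z,(pix('s3',(.522,-.345,z))-[270,100])*3)
E
```

```text
0.095 [350.92373126 109.27725972]
0.1 [351.72346418 105.17847237]
0.105 [352.52722008 101.05906651]
0.11 [353.33502938  96.91888615]
0.117 [354.47283071  91.08743223]
0.163 [362.15514628  51.71406541]
0.183 [365.61070694  34.00364251]
```

Request:
apply_moves(moves=[[[-0.013, -0.005, 0.03, 0, 0, 1, 1], [0, 0, 0.025, 0, 0, 0, 1], [0, 0, 0.01, 0, 0, 0, 1], [0, 0, 0, 0, 0, 0, 1], [0, 0, 0, 0, 0, 0, 1]]])

```text
time: 3.9
eef_pos: [0.5225, -0.351, 0.052]
tcp_rot: [0.704, 0.71, 0.004, 0.004]
contact_force: [0.6, -0.4, -5.0]
opening: 0.42
```

Request:
apply_moves(moves=[[[-0.004, -0.005, 0.01, 0, 0, 0, 1], [0, 0, 0.007, 0, 0, 0, 1], [0, 0, 0, 0, 0, 0, 1], [0, 0, 0, 0, 0, 0, 1]]])

```text
time: 4.3
eef_pos: [0.5194, -0.3562, 0.037]
tcp_rot: [0.703, 0.711, 0.004, 0.007]
contact_force: [0.0, -0.5, -5.5]
opening: 0.421
```

Request:
apply_moves(moves=[[[0, 0, 0.003, 0, 0, 0, 1], [0, 0, 0, 0, 0, 0, 1], [0, 0, 0, 0, 0, 0, 1]]])

```text
time: 4.6
eef_pos: [0.5202, -0.3572, 0.0353]
tcp_rot: [0.703, 0.711, 0.004, 0.009]
contact_force: [-0.6, 0.4, -4.1]
opening: 0.42
```

Request:
apply_moves(moves=[[[0, 0, 0.003, 0, 0, 0, 1], [0, 0, 0.003, 0, 0, 0, 1], [0, 0, 0, 0, 0, 0, 1]]])

```text
time: 4.9
eef_pos: [0.5209, -0.3578, 0.0356]
tcp_rot: [0.703, 0.711, 0.004, 0.007]
contact_force: [0.2, -0.8, -5.0]
opening: 0.419
```

Request:
apply_moves(moves=[[[0, 0, 0.003, 0, 0, 0, 1], [0, 0, 0, 0, 0, 0, 1]]])

```text
time: 5.1
eef_pos: [0.522, -0.3587, 0.0349]
tcp_rot: [0.703, 0.711, 0.004, 0.009]
contact_force: [0.0, -0.3, -5.6]
opening: 0.419
```

Request:
apply_moves(moves=[[[-0.001, -0.001, 0.005, 0, 0, 0, 1], [0, -0.001, 0.005, 0, 0, 0, 1]]])

```text
time: 5.3
eef_pos: [0.5223, -0.3591, 0.0346]
tcp_rot: [0.703, 0.711, 0.005, 0.006]
contact_force: [-9.6, 10.1, 23.7]
opening: 0.421
```

```bash
python3 - <<'E'
from h import *
shot('side','s4');i=cv2.imread('pics/s4.png')[100:200,340:440]
cv2.imwrite('pics/s4c.png',cv2.resize(i,None,fx=5,fy=5,interpolation=cv2.INTER_CUBIC))
import go
print(ctrl.get_state()['contact_force'])
E
```

```text
[ 0.5224 -0.3592  0.0346] [0.7031 0.711  0.0051 0.0065] 0.4193287795946832 5.35
[-8.16648263 10.48022997 21.84960946]
```

View pics/s4c.png

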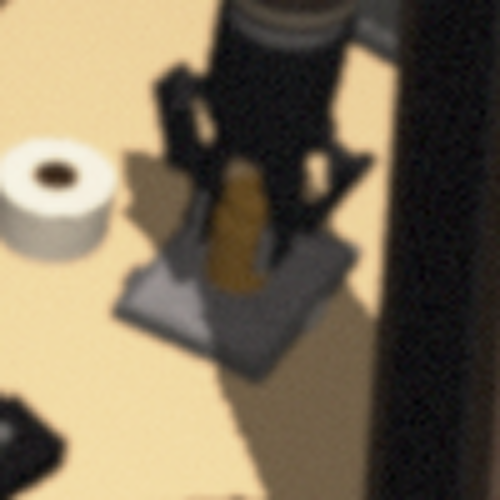

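The side crop shows the large weight standing on the middle of the rest, and the force now reads upward (22 N), so it is seated. I'll let the pressure off, open, rise and go to the bench scale.

Request:
apply_moves(moves=[[[0, 0, -0.001, 0, 0, 0, 1], [0, 0, 0, 0, 0, 0, 0.0], [0, 0, 0, 0, 0, 0, -0.6], [0, 0, 0, 0, 0, 0, -1], [0, 0, 0, 0, 0, 0, -1], [0, 0, -0.02, 0, 0, 0, -1], [0, 0, -0.04, 0, 0, 0, -1], [0, 0, -0.05, 0, 0, 0, -1], [0, 0, -0.05, 0, 0, 0, -1], [0.03, 0, 0, 0, 0, 0, -1]]])

```text
time: 6.35
eef_pos: [0.5194, -0.3321, 0.1986]
tcp_rot: [0.705, 0.71, 0.005, 0.008]
contact_force: [0.1, -0.0, 0.6]
opening: 0.999
```

Request:
apply_moves(moves=[[[0.05, 0, 0, 0, 0, 0, -1], [0.05, 0, 0, 0, 0, 0, -1], [0.05, 0, 0, 0, 0, 0, -1], [0.05, 0, 0, 0, 0, 0, -1], [0.05, 0, 0, 0, 0, 0, -1], [0.05, 0, 0, 0, 0, 0, -1], [0.05, 0, 0, 0, 0, 0, -1], [0.05, 0, 0, 0, 0, 0, -1], [0.03, 0, 0, 0, 0, 0, -1], [0, 0, 0, 0, 0, 0, -1], [0, 0, 0, 0, 0, 0, -1]]])

```text
time: 7.45
eef_pos: [0.5181, 0.1046, 0.1985]
tcp_rot: [0.705, 0.709, 0.008, 0.014]
contact_force: [0.7, -0.2, 0.1]
opening: 1.002
```

```bash
cat > st.py <<'E'
from h import *
import sys
from scipy.spatial.transform import Rotation as R
def st():
    s=ctrl.get_state();r=R.from_quat(s['tcp_rot']);t=R.from_quat([2**-.5,2**-.5,0,0])
    print(s['eef_pos'].round(4),'fixrot',(r.inv()*t).as_rotvec(degrees=True).round(2),s['contact_force'].round(1),s['time'])
if len(sys.argv)>2: shot(sys.argv[1],sys.argv[2])
st()
E
python3 st.py wrist w5
```

```text
[0.5182 0.1042 0.1985] fixrot [1.73 0.48 0.22] [ 0.3 -0.2 -0.4] 7.5
```

View pics/w5.png

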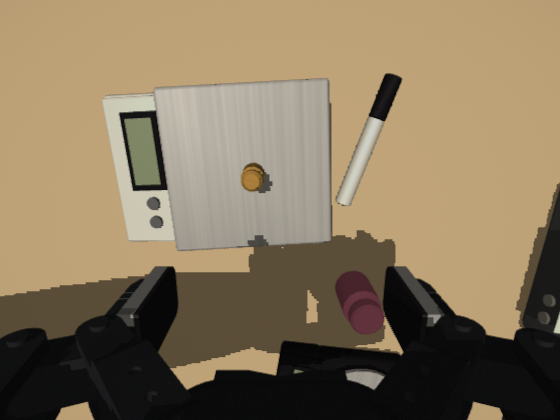

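The bench pan's corners are at (155,88), (327,79), (331,241) and (177,250), and the small weight's knob is at (251,179).

```bash
python3 - <<'E'
from h import *
Q=np.array([world('w5',u,v,.06)[:2] for u,v in[(155,88),(327,79),(331,241),(177,250)]])
print(Q.round(4).tolist(),Q.mean(0),np.linalg.norm(np.roll(Q,-1,0)-Q,axis=1).round(3))
print(world('w5',251,180,.09),world('w5',254,170,.078))
E
```

```text
[[0.4268, 0.1899], [0.5568, 0.1972], [0.5661, 0.0653], [0.433, 0.0578]] [0.49566857 0.12755332] [0.13  0.132 0.133 0.132]
[0.49938657 0.12540621 0.09      ] [0.50115813 0.13065551 0.078     ]
```

Request:
apply_moves(moves=[[[0.011, -0.009, 0, 1.7, 0.5, 0.2, -1], [0.011, -0.009, 0.03, 0, 0, 0, -1], [0, 0, 0.04, 0, 0, 0, -1], [0, 0, 0.025, 0, 0, 0, -1], [0, 0, 0.01, 0, 0, 0, -1], [0, 0, 0, 0, 0, 0, -1], [0, 0, 0, 0, 0, 0, -1]]])

```text
time: 8.2
eef_pos: [0.5014, 0.1219, 0.0929]
tcp_rot: [0.712, 0.702, 0.0, -0.001]
contact_force: [0.5, 0.5, 0.7]
opening: 1.001
```

```bash
python3 st.py
```

```text
[0.5014 0.1219 0.0929] fixrot [-0.05 -0.13 -0.78] [0.5 0.5 0.7] 8.2
```

Request:
apply_moves(moves=[[[0.003, -0.001, 0.015, 0, 0, -0.7, -1], [0, 0, 0.009, 0, 0, 0, -1], [0, 0, 0, 0, 0, 0, -0.3], [0, 0, 0, 0, 0, 0, -0.3]]])

```text
time: 8.6
eef_pos: [0.5031, 0.125, 0.0706]
tcp_rot: [0.708, 0.707, 0.003, 0.001]
contact_force: [0.4, -0.1, 0.7]
opening: 0.69
```

Request:
apply_moves(moves=[[[0.001, -0.003, 0.005, 0, 0, 0, -0.3], [0, 0, 0, 0, 0, 0, 1], [0, 0, 0, 0, 0, 0, 1], [0, 0, 0, 0, 0, 0, 1], [0, 0, 0, 0, 0, 0, 1], [0, 0, 0, 0, 0, 0, 1], [0, 0, 0, 0, 0, 0, 1], [0, 0, 0, 0, 0, 0, 1]]], force=30)

```text
time: 9.4
eef_pos: [0.5006, 0.1263, 0.0663]
tcp_rot: [0.707, 0.707, 0.004, 0.002]
contact_force: [0.0, 0.0, -0.5]
opening: 0.198
```

```bash
python3 st.py
```

```text
[0.5006 0.1263 0.0663] fixrot [ 0.43 -0.17 -0.06] [ 0.   0.  -0.5] 9.4
```

The opening of 0.198 corresponds to about 17 mm, scaled as for the large weight, so the small cylinder is held. Now to the letter scale.

Request:
apply_moves(moves=[[[0, 0, -0.02, 0, 0, 0, 1], [0, 0, -0.04, 0, 0, 0, 1], [-0.03, 0.012, -0.02, 0, 0, 0, 1], [-0.045, 0.018, 0, 0, 0, 0, 1], [-0.045, 0.018, 0, 0, 0, 0, 1], [-0.045, 0.018, 0, 0, 0, 0, 1], [-0.045, 0.018, 0, 0, 0, 0, 1], [-0.035, 0.015, 0, 0, 0, 0, 1], [-0.015, 0.006, 0, 0, 0, 0, 1], [0, 0, 0, 0, 0, 0, 1], [0, 0, 0, 0, 0, 0, 1]]])

```text
time: 10.5
eef_pos: [0.6076, -0.1425, 0.1485]
tcp_rot: [0.706, 0.708, 0.003, 0.002]
contact_force: [-0.2, -0.2, -1.2]
opening: 0.196
```

```bash
python3 st.py wrist w6
```

```text
[ 0.6074 -0.1421  0.1485] fixrot [ 0.38 -0.13  0.18] [-0.1 -0.7 -0.3] 10.55
```

View pics/w6.png

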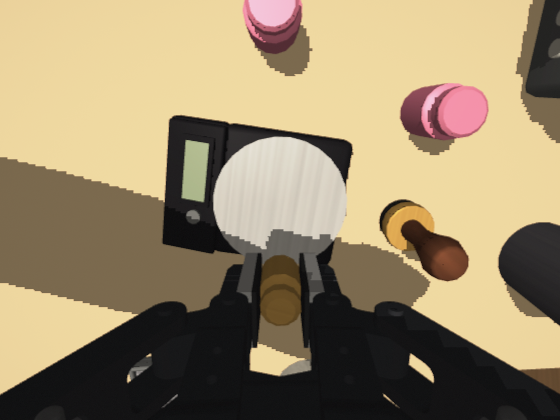

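The small weight hangs upright between the pads at (280,295). The pan spans u 213–347, and the stamp has not moved.

Request:
apply_moves(moves=[[[0.003, 0, 0.03, 0, 0, 0, 1], [0, 0, 0.035, 0, 0, 0, 1], [0, 0, 0.02, 0, 0, 0, 1], [0, 0, 0.008, 0, 0, 0, 1], [0, 0, 0, 0, 0, 0, 1]]])

```text
time: 11.05
eef_pos: [0.6073, -0.1296, 0.0549]
tcp_rot: [0.702, 0.712, 0.004, 0.002]
contact_force: [0.1, 0.2, -1.3]
opening: 0.189
```

```bash
python3 st.py; python3 -c "
from h import *
for p in [(213,203),(347,203),(281,137)]: print(world('w6',*p,.04))"
```

```text
[ 0.6073 -0.1296  0.0549] fixrot [ 0.47 -0.18  0.75] [ 0.1  0.2 -1.3] 11.05
[ 0.55756299 -0.13796731  0.04      ]
[ 0.65764427 -0.13783873  0.04      ]
[ 0.60811013 -0.08952068  0.04      ]
```

Request:
apply_moves(moves=[[[-0.009, 0, 0.004, 0, 0, 0.7, 1], [0, 0, 0.003, 0, 0, 0, 1], [0, 0, 0, 0, 0, 0, 1]]])

```text
time: 11.35
eef_pos: [0.6091, -0.1384, 0.0506]
tcp_rot: [0.706, 0.708, 0.005, 0.004]
contact_force: [-0.5, 0.6, -0.8]
opening: 0.193
```

```bash
python3 st.py
```

```text
[ 0.6091 -0.1384  0.0506] fixrot [ 0.72 -0.09  0.11] [-0.5  0.6 -0.8] 11.35
```

Request:
apply_moves(moves=[[[0, -0.001, 0.004, 0, 0, 0, 1], [0, 0, 0.001, 0, 0, 0, 1]]])

```text
time: 11.55
eef_pos: [0.6092, -0.1392, 0.0471]
tcp_rot: [0.707, 0.708, 0.006, 0.005]
contact_force: [-0.0, -0.1, -1.8]
opening: 0.191
```

Request:
apply_moves(moves=[[[0, 0, 0.003, 0.5, 0, 0, 1]]])

```text
time: 11.65
eef_pos: [0.6098, -0.1395, 0.0459]
tcp_rot: [0.707, 0.708, 0.003, 0.003]
contact_force: [-5.7, 1.8, 17.9]
opening: 0.191
```

Contact at TCP z 0.046, as expected. I'll release and go to the parcel scale.

Request:
apply_moves(moves=[[[0, 0, -0.001, 0, 0, 0, 1], [0, 0, 0, 0, 0, 0, 0.4], [0, 0, 0, 0, 0, 0, 0.0], [0, 0, 0, 0, 0, 0, -0.4], [0, 0, -0.01, 0, 0, 0, -0.4], [0, 0, -0.04, 0, 0, 0, -0.6], [0, 0, -0.05, 0, 0, 0, -1], [0, 0, -0.05, 0, 0, 0, -1], [0.03, -0.01, 0, 0, 0, 0, -1], [0.045, -0.013, 0, 0, 0, 0, -1], [0.045, -0.013, 0, 0, 0, 0, -1], [0.045, -0.013, 0, 0, 0, 0, -1]]])

```text
time: 12.85
eef_pos: [0.5613, 0.0243, 0.2089]
tcp_rot: [0.71, 0.704, 0.005, 0.006]
contact_force: [0.8, -0.7, 0.5]
opening: 0.998
```

Request:
apply_moves(moves=[[[0.045, -0.013, 0, 0, 0, 0, -1], [0.045, -0.013, 0, 0, 0, 0, -1], [0.045, -0.013, 0, 0, 0, 0, -1], [0.045, -0.013, 0, 0, 0, 0, -1], [0.045, -0.013, 0, 0, 0, 0, -1], [0.045, -0.013, 0, 0, 0, 0, -1], [0.04, -0.01, 0, 0, 0, 0, -1], [0, 0, 0, 0, 0, 0, -1], [0, 0, 0, 0, 0, 0, -1]]])

```text
time: 13.75
eef_pos: [0.4688, 0.3525, 0.2153]
tcp_rot: [0.708, 0.706, 0.01, 0.008]
contact_force: [0.1, 0.4, 0.8]
opening: 1.0
```

```bash
python3 st.py wrist w7
```

```text
[0.4689 0.3522 0.2154] fixrot [ 1.47 -0.16 -0.22] [-0.3  0.5  0.1] 13.8
```

View pics/w7.png

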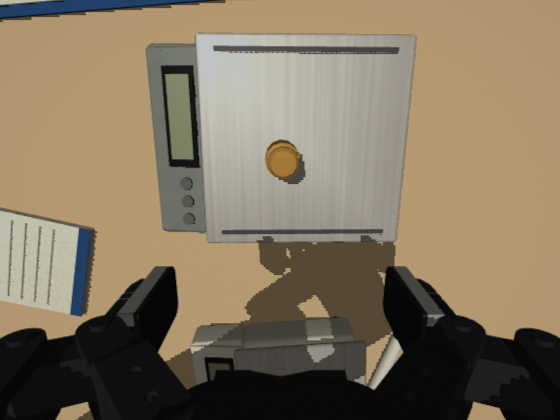

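The parcel pan's corners are at (196,34), (415,37), (396,241) and (208,241), and the medium weight's knob is at (282,159).

```bash
python3 - <<'E'
from h import *
Q=np.array([world('w7',u,v,.052)[:2] for u,v in[(196,34),(415,37),(396,241),(208,241)]])
print(Q.round(4).tolist(),Q.mean(0),np.linalg.norm(np.roll(Q,-1,0)-Q,axis=1).round(3))
print(world('w7',282,160,.098),world('w7',282,144,.083))
E
```

```text
[[0.4057, 0.4821], [0.5817, 0.4803], [0.582, 0.3043], [0.4049, 0.3064]] [0.4935556  0.39327082] [0.176 0.176 0.177 0.176]
[0.47261237 0.38785306 0.098     ] [0.47308225 0.39827249 0.083     ]
```

Request:
apply_moves(moves=[[[0.02, 0.002, 0, 1.5, 0, 0, -1], [0.014, 0.002, 0.03, 0, 0, 0, -1], [0, 0, 0.04, 0, 0, 0, -1], [0, 0, 0.04, 0, 0, 0, -1], [0, 0, 0.02, 0, 0, 0, -1], [0, 0, 0, 0, 0, 0, -0.4], [0, 0, 0, 0, 0, 0, -0.4]]])

```text
time: 14.5
eef_pos: [0.4807, 0.3797, 0.0866]
tcp_rot: [0.713, 0.701, 0.004, 0.0]
contact_force: [0.4, 1.0, -0.4]
opening: 0.708
```

```bash
python3 st.py
```

```text
[0.4807 0.3797 0.0866] fixrot [ 0.35 -0.28 -1.  ] [ 0.4  1.  -0.4] 14.5
```

Request:
apply_moves(moves=[[[0.007, -0.008, 0.005, 0, 0, -1, -0.4], [0, 0, 0.012, 0, 0, 0, -0.4], [0, 0, 0.005, 0, 0, 0, -0.4], [0, 0, 0, 0, 0, 0, -0.4]]])

```text
time: 14.9
eef_pos: [0.4756, 0.388, 0.0683]
tcp_rot: [0.707, 0.707, 0.008, 0.002]
contact_force: [-0.3, 0.6, 0.4]
opening: 0.7
```

```bash
python3 st.py
```

```text
[0.4756 0.388  0.0683] fixrot [ 0.79 -0.52 -0.02] [-0.3  0.6  0.4] 14.9
```

Request:
apply_moves(moves=[[[-0.001, -0.003, 0.008, 0.7, -0.5, 0, -0.4], [0, 0, 0, 0, 0, 0, 1], [0, 0, 0, 0, 0, 0, 1], [0, 0, 0, 0, 0, 0, 1], [0, 0, 0, 0, 0, 0, 1], [0, 0, 0, 0, 0, 0, 1], [0, 0, 0, 0, 0, 0, 1]]], force=45)

```text
time: 15.6
eef_pos: [0.473, 0.3877, 0.0605]
tcp_rot: [0.707, 0.707, 0.001, 0.001]
contact_force: [1.0, 0.2, 0.3]
opening: 0.31
```

```bash
python3 st.py
```

```text
[0.473  0.3877 0.0605] fixrot [ 0.12 -0.04  0.  ] [1.  0.2 0.3] 15.6
```

The opening fits 28 mm, so the medium cylinder is held. To the bench scale.

Request:
apply_moves(moves=[[[0, 0, -0.02, 0, 0, 0, 1], [0, 0, -0.04, 0, 0, 0, 1], [-0.03, 0.003, -0.02, 0, 0, 0, 1], [-0.045, 0.004, 0, 0, 0, 0, 1], [-0.045, 0.004, 0, 0, 0, 0, 1], [-0.045, 0.004, 0, 0, 0, 0, 1], [-0.045, 0.004, 0, 0, 0, 0, 1], [-0.033, 0.003, 0, 0, 0, 0, 1], [-0.015, 0.001, 0, 0, 0, 0, 1], [0, 0, 0, 0, 0, 0, 1], [0, 0, 0, 0, 0, 0, 1]]])

```text
time: 16.7
eef_pos: [0.4926, 0.1199, 0.1396]
tcp_rot: [0.706, 0.708, -0.003, -0.001]
contact_force: [-0.1, -0.1, -2.1]
opening: 0.306
```

```bash
python3 st.py
```

```text
[0.4926 0.1199 0.1396] fixrot [-0.3   0.16  0.13] [-0.1 -0.1 -2.1] 16.7
```

Request:
apply_moves(moves=[[[0.007, 0.003, 0.02, 0, 0, 0, 1], [0, 0, 0.025, 0, 0, 0, 1], [0, 0, 0.012, 0, 0, 0, 1], [0, 0, 0, 0, 0, 0, 1], [0, 0, 0, 0, 0, 0, 1]]])

```text
time: 17.2
eef_pos: [0.4954, 0.1315, 0.0816]
tcp_rot: [0.705, 0.71, -0.002, -0.001]
contact_force: [1.3, -0.3, -2.0]
opening: 0.309
```

```bash
python3 st.py
```

```text
[0.4954 0.1315 0.0816] fixrot [-0.23  0.08  0.41] [ 1.3 -0.3 -2. ] 17.2
```

Request:
apply_moves(moves=[[[-0.004, 0, 0.006, 0, 0, 0.4, 1], [0, 0, 0.003, 0, 0, 0, 1], [0, 0, 0, 0, 0, 0, 1]]])

```text
time: 17.5
eef_pos: [0.4969, 0.1278, 0.0742]
tcp_rot: [0.707, 0.707, -0.0, 0.0]
contact_force: [0.1, 0.7, -2.1]
opening: 0.309
```

Request:
apply_moves(moves=[[[0, 0, 0.003, 0, 0, 0, 1]]])

```text
time: 17.6
eef_pos: [0.4976, 0.1277, 0.072]
tcp_rot: [0.707, 0.707, 0.0, 0.001]
contact_force: [-0.2, 0.4, -2.5]
opening: 0.312
```

Request:
apply_moves(moves=[[[0, -0.001, 0.003, 0, 0, 0, 1]]])

```text
time: 17.7
eef_pos: [0.497, 0.1277, 0.0692]
tcp_rot: [0.707, 0.707, 0.001, 0.001]
contact_force: [0.6, -1.8, -3.2]
opening: 0.309
```

Request:
apply_moves(moves=[[[0, -0.001, 0.003, 0, 0, 0, 1]]])

```text
time: 17.8
eef_pos: [0.497, 0.1276, 0.0684]
tcp_rot: [0.707, 0.707, 0.001, 0.002]
contact_force: [-7.3, -0.1, 21.1]
opening: 0.312
```

The medium weight is seated. I'll release and return to the rest for the large one.

Request:
apply_moves(moves=[[[0, 0, -0.001, 0, 0, 0, 1], [0, 0, 0, 0, 0, 0, 0.2], [0, 0, 0, 0, 0, 0, -0.2], [0, 0, 0, 0, 0, 0, -0.4], [0, 0, -0.01, 0, 0, 0, -0.4], [0, 0, -0.04, 0, 0, 0, -0.6], [0, 0, -0.05, 0, 0, 0, -1], [0, 0, -0.05, 0, 0, 0, -1], [-0.03, 0.002, 0, 0, 0, 0, -1], [-0.045, 0.002, 0, 0, 0, 0, -1], [-0.045, 0.002, 0, 0, 0, 0, -1], [-0.045, 0.002, 0, 0, 0, 0, -1]]])

```text
time: 19.0
eef_pos: [0.5061, -0.0376, 0.2334]
tcp_rot: [0.703, 0.711, 0.004, 0.005]
contact_force: [-0.1, 0.3, -0.0]
opening: 0.999
```

Request:
apply_moves(moves=[[[-0.045, 0.003, 0, 0, 0, 0, -1], [-0.045, 0.003, 0, 0, 0, 0, -1], [-0.045, 0.003, 0, 0, 0, 0, -1], [-0.045, 0.003, 0, 0, 0, 0, -1], [-0.045, 0.003, 0, 0, 0, 0, -1], [-0.045, 0.003, 0, 0, 0, 0, -1], [0, 0, 0, 0, 0, 0, -1], [0, 0, 0, 0, 0, 0, -1]]])

```text
time: 19.8
eef_pos: [0.5256, -0.3245, 0.2415]
tcp_rot: [0.706, 0.708, 0.005, 0.01]
contact_force: [0.0, 1.0, -0.9]
opening: 0.998
```

```bash
python3 st.py wrist w8
```

```text
[ 0.5256 -0.3243  0.2416] fixrot [1.21 0.45 0.26] [-0.4 -0.8 -0.7] 19.85
```

View pics/w8.png

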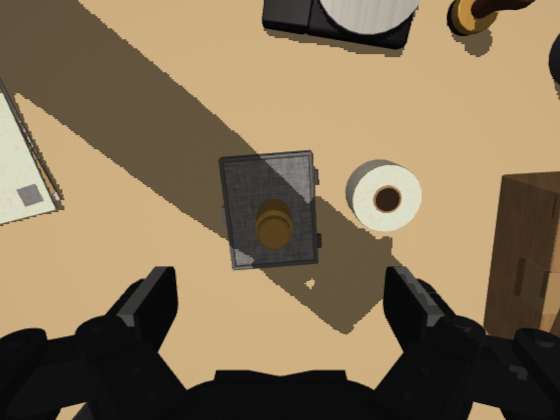

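The large weight stands on the rest with its knob at (272,230). The label roll at (386,198) leaves room for the fingers.

```bash
python3 - <<'E'
from h import *
for a in [(272,232,.075),(273,231,.062)]: print(world('w8',*a))
for z in(.012,.062,.078): print(z,pix('w8',(.522,-.360,z)))
print(world('w8',320,200,.02), world('w8',350,200,.0))
E
```

```text
[ 0.52096031 -0.36514784  0.075     ]
[ 0.52191213 -0.36886349  0.062     ]
0.012 [273.01722123 208.11755701]
0.062 [273.07860362 222.42404694]
0.078 [273.10208022 227.89577535]
[ 0.572866   -0.34860563  0.02      ] [ 0.61009668 -0.35394239  0.        ]
```

Request:
apply_moves(moves=[[[-0.018, -0.002, 0.03, 1.2, 0.4, 0, -0.6], [-0.018, -0.002, 0.04, 0, 0, 0, -0.6], [0, 0, 0.04, 0, 0, 0, -0.6], [0, 0, 0.03, 0, 0, 0, -0.6], [0, 0, 0.01, 0, 0, 0, -0.6], [0, 0, 0, 0, 0, 0, -0.6], [0, 0, 0, 0, 0, 0, -0.6]]])

```text
time: 20.55
eef_pos: [0.5272, -0.3544, 0.0948]
tcp_rot: [0.701, 0.713, 0.0, 0.005]
contact_force: [-0.1, 0.4, 1.0]
opening: 0.797
```

```bash
python3 st.py
```

```text
[ 0.5272 -0.3544  0.0948] fixrot [0.41 0.35 0.91] [-0.1  0.4  1. ] 20.55
```

Request:
apply_moves(moves=[[[-0.008, -0.006, 0.01, 0.4, 0.3, 0.9, -0.6], [0, 0, 0.025, 0, 0, 0, -0.6], [0, 0, 0.02, 0, 0, 0, -0.6], [0, 0, 0.006, 0, 0, 0, -0.6], [0, 0, 0, 0, 0, 0, -0.6]]])

```text
time: 21.05
eef_pos: [0.5258, -0.3685, 0.0416]
tcp_rot: [0.708, 0.707, -0.001, 0.009]
contact_force: [-0.3, -0.3, 0.2]
opening: 0.797
```

```bash
python3 st.py
```

```text
[ 0.5258 -0.3685  0.0416] fixrot [ 0.67  0.75 -0.07] [-0.3 -0.3  0.2] 21.05
```

Request:
apply_moves(moves=[[[0.006, -0.004, 0.013, 0.7, 0.7, 0, -0.6], [0, 0, 0, 0, 0, 0, 1], [0, 0, 0, 0, 0, 0, 1], [0, 0, 0, 0, 0, 0, 1], [0, 0, 0, 0, 0, 0, 1], [0, 0, 0, 0, 0, 0, 1], [0, 0, 0, 0, 0, 0, 1]]], force=60)

```text
time: 21.75
eef_pos: [0.5231, -0.364, 0.0309]
tcp_rot: [0.708, 0.707, -0.001, 0.002]
contact_force: [1.4, -1.1, -1.0]
opening: 0.424
```

```bash
python3 st.py
```

```text
[ 0.5231 -0.364   0.0309] fixrot [ 0.14  0.25 -0.09] [ 1.4 -1.1 -1. ] 21.75
```

Request:
apply_moves(moves=[[[0, 0, -0.02, 0, 0, 0, 1], [0, 0, -0.04, 0, 0, 0, 1], [0, 0, -0.045, 0, 0, 0, 1], [0, 0, -0.04, 0, 0, 0, 1], [0.02, -0.001, -0.01, 0, 0, 0, 1], [0.04, -0.002, 0, 0, 0, 0, 1], [0.045, -0.002, 0, 0, 0, 0, 1], [0.045, -0.002, 0, 0, 0, 0, 1], [0.045, -0.002, 0, 0, 0, 0, 1], [0.045, -0.002, 0, 0, 0, 0, 1], [0.045, -0.002, 0, 0, 0, 0, 1], [0.045, -0.002, 0, 0, 0, 0, 1]]])

```text
time: 22.95
eef_pos: [0.4979, -0.0214, 0.1794]
tcp_rot: [0.712, 0.702, -0.003, -0.014]
contact_force: [0.7, 0.0, -4.3]
opening: 0.424
```

```bash
python3 st.py
```

```text
[ 0.4979 -0.0214  0.1794] fixrot [-1.37 -0.85 -0.75] [ 0.7  0.  -4.3] 22.95
```

Request:
apply_moves(moves=[[[0.045, 0, 0, 0, 0, 0, 1], [0.045, 0, 0, 0, 0, 0, 1], [0.045, 0, 0, 0, 0, 0, 1], [0.045, 0, 0, 0, 0, 0, 1], [0.045, 0, 0, 0, 0, 0, 1], [0.045, 0, 0, 0, 0, 0, 1], [0.045, 0, 0, 0, 0, 0, 1], [0.045, 0, 0, 0, 0, 0, 1], [0.025, 0, 0, 0, 0, 0, 1], [0.01, 0, 0, 0, 0, 0, 1], [0, 0, 0, 0, 0, 0, 1], [0, 0, 0, 0, 0, 0, 1]]])

```text
time: 24.15
eef_pos: [0.4859, 0.3917, 0.1687]
tcp_rot: [0.709, 0.705, -0.017, -0.02]
contact_force: [0.7, -0.4, -5.3]
opening: 0.422
```

```bash
python3 st.py
```

```text
[0.4859 0.3917 0.1687] fixrot [-3.02 -0.29 -0.3 ] [ 0.7 -0.4 -5.3] 24.15
```

Request:
apply_moves(moves=[[[0.001, 0.008, 0, -3, -0.3, -0.3, 1], [0, 0, 0.02, 0, 0, 0, 1], [0, 0, 0.03, 0, 0, 0, 1], [0, 0, 0.018, 0, 0, 0, 1], [0, 0, 0.006, 0, 0, 0, 1], [0, 0, 0, 0, 0, 0, 1], [0, 0, 0, 0, 0, 0, 1]]])

```text
time: 24.85
eef_pos: [0.4963, 0.3817, 0.0926]
tcp_rot: [0.711, 0.703, -0.002, 0.002]
contact_force: [0.3, -0.2, -4.7]
opening: 0.428
```

```bash
python3 st.py wrist w9
```

```text
[0.4965 0.3819 0.0929] fixrot [ 0.02  0.28 -0.63] [-1.5 -0.4 -4.8] 24.9
```

View pics/w9.png

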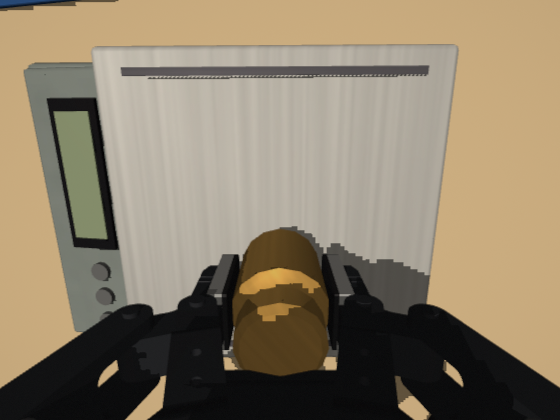

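The large weight is held upright over the pan, with the pan's far edge at v≈46. I still have to shift +11 mm in y and −3 mm in x, and go down to TCP z ≈ 0.071.

Request:
apply_moves(moves=[[[0.011, -0.002, 0.006, 0, 0, -0.6, 1], [0, 0, 0.007, 0, 0, 0, 1], [0, 0, 0, 0, 0, 0, 1]]])

```text
time: 25.2
eef_pos: [0.4962, 0.3947, 0.0822]
tcp_rot: [0.707, 0.707, 0.001, 0.002]
contact_force: [-0.2, -0.2, -4.2]
opening: 0.419
```

```bash
python3 st.py
```

```text
[0.4962 0.3947 0.0822] fixrot [0.29 0.11 0.01] [-0.2 -0.2 -4.2] 25.2
```

Request:
apply_moves(moves=[[[-0.001, -0.002, 0.005, 0, 0, 0, 1], [0, -0.001, 0.003, 0, 0, 0, 1]]])

```text
time: 25.4
eef_pos: [0.4935, 0.3944, 0.0744]
tcp_rot: [0.707, 0.707, 0.002, 0.003]
contact_force: [0.6, 0.6, -4.8]
opening: 0.427
```

Request:
apply_moves(moves=[[[0, 0, 0.003, 0, 0, 0, 1]]])

```text
time: 25.5
eef_pos: [0.4934, 0.3944, 0.0712]
tcp_rot: [0.707, 0.708, 0.002, 0.003]
contact_force: [0.4, 0.3, -5.6]
opening: 0.421
```

Request:
apply_moves(moves=[[[0, 0, 0.003, 0, 0, 0, 1]]])

```text
time: 25.6
eef_pos: [0.4935, 0.3946, 0.0708]
tcp_rot: [0.707, 0.708, 0.001, 0.003]
contact_force: [-8.0, -5.2, 19.0]
opening: 0.421
```

Seated. I'll release, rise, and back away toward −y so that everything can be seen.

Request:
apply_moves(moves=[[[0, 0, -0.001, 0, 0, 0, 1], [0, 0, 0, 0, 0, 0, 0.0], [0, 0, 0, 0, 0, 0, -0.5], [0, 0, 0, 0, 0, 0, -0.6], [0, 0, -0.01, 0, 0, 0, -0.6], [0, 0, -0.04, 0, 0, 0, -0.6], [0, 0, -0.05, 0, 0, 0, -0.6], [0, 0, -0.05, 0, 0, 0, -0.6], [-0.03, 0.0, 0, 0, 0, 0, -1], [-0.045, 0.0, 0, 0, 0, 0, -1], [0, 0.0, 0, 0, 0, 0, -1], [0, 0.0, 0, 0, 0, 0, -1]]])

```text
time: 26.8
eef_pos: [0.4968, 0.3198, 0.2402]
tcp_rot: [0.706, 0.708, 0.01, 0.006]
contact_force: [-0.0, 0.3, -0.3]
opening: 1.001
```

```bash
python3 st.py wrist w10; python3 st.py side s10; python3 - <<'E'
import cv2,numpy as np
a=cv2.imread('pics/w10.png');b=cv2.imread('pics/s10.png')[110:390,140:420]
cv2.imwrite('pics/f.png',np.vstack([cv2.resize(np.hstack([a[:280,100:460],cv2.resize(b,(360,280))]),(800,311))]))
cv2.imwrite('pics/sc.png',cv2.resize(b,None,fx=2.1,fy=2.1,interpolation=cv2.INTER_CUBIC))
E
```

```text
[0.4969 0.32   0.2402] fixrot [ 1.36 -0.3   0.19] [ 0.9  0.9 -0.7] 26.85
[0.4967 0.3205 0.2396] fixrot [ 1.31 -0.3   0.23] [ 1.1  0.3 -0.8] 26.9
```

View pics/sc.png

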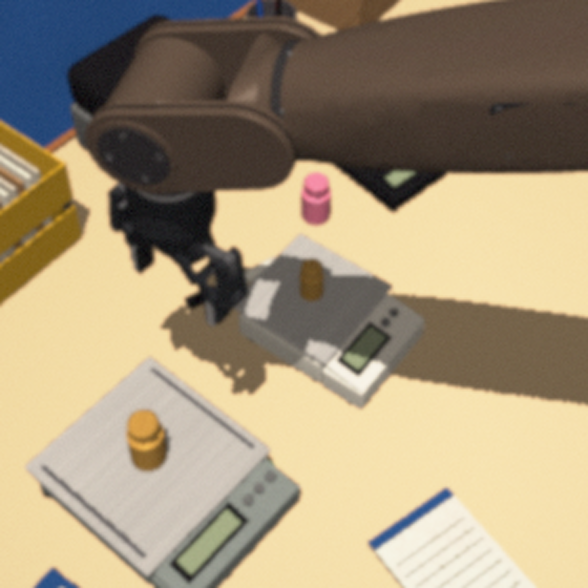

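View pics/w10.png

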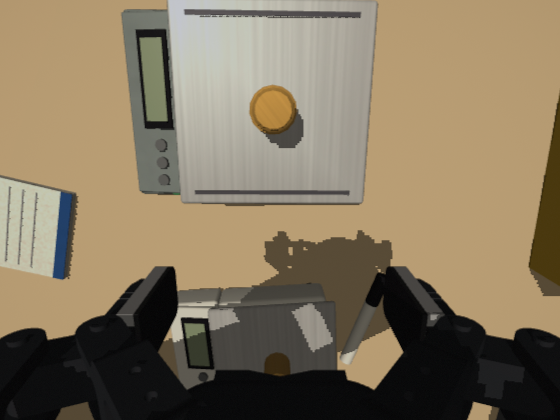

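The large weight stands near the middle of the parcel pan and the medium one is upright on the bench pan. The letter scale is hidden by the arm, so I'll shift for one last look.

Request:
apply_moves(moves=[[[-0.03, 0.005, -0.01, 1.3, -0.3, 0, -1], [-0.045, 0.006, -0.005, 0, 0, 0, -1], [-0.045, 0.006, -0.005, 0, 0, 0, -1], [-0.045, 0.006, -0.005, 0, 0, 0, -1], [-0.045, 0.006, -0.005, 0, 0, 0, -1], [-0.045, 0.006, 0, 0, 0, 0, -1], [-0.045, 0.006, 0, 0, 0, 0, -1], [-0.045, 0.006, 0, 0, 0, 0, -1], [-0.02, 0.006, 0, 0, 0, 0, -1], [0, 0, 0, 0, 0, 0, -1], [0, 0, 0, 0, 0, 0, -1]]])

```text
time: 28.0
eef_pos: [0.5567, -0.0469, 0.2653]
tcp_rot: [0.699, 0.715, -0.002, -0.004]
contact_force: [-0.6, 0.1, 1.0]
opening: 1.001
```

```bash
python3 st.py wrist w11
```

```text
[ 0.5566 -0.0466  0.2653] fixrot [-0.47 -0.13  1.28] [0.1 0.  0.8] 28.05
```

View pics/w11.png

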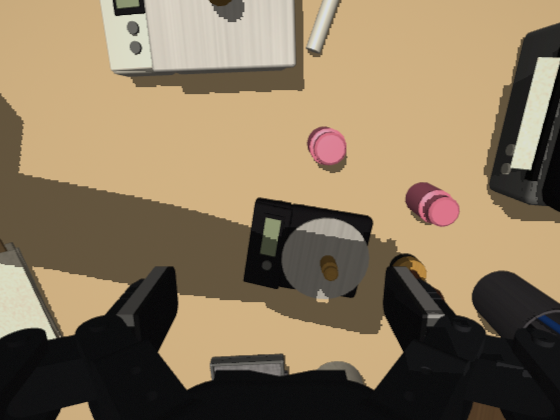

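The small weight stands upright on the letter pan with its knob at (330,270). The pan spans u 282–368 and v 218–298, and the stamp's base is at (408,270).

```bash
python3 - <<'E'
from h import *
w=lambda f,u,v,z:world(f,u,v,z)[:2].round(4)
print('pan',w('w11',282,258,.04),w('w11',368,258,.04),w('w11',325,218,.04),'small',w('w11',330,270,.069),'stamp',w('w11',408,270,.005))
Q=np.mean([w('w10',*p,.052) for p in[(167,0),(377,1),(362,204),(181,204)]],0);print('parcel',Q,'large top',w('w10',272,110,.115))
# medium in side view crop: knob (312,272) px
print('medium',world('side0',312/2.1+140,272/2.1+110,.06+.038)[:2],w('side0',312/2.1+140,284/2.1+110,.06+.024))
E
```

```text
pan [ 0.5583 -0.1382] [ 0.6565 -0.1357] [ 0.6047 -0.0891] small [ 0.6095 -0.1379] stamp [ 0.7178 -0.1659]
parcel [0.4932   0.391975] large top [0.4928 0.3916]
medium [0.4957117  0.12556002] [0.4917 0.1301]
```

All three are within about 4 mm of their pan centres, so I'm handing in.

```bash
python3 -c "
from plant import ctrl
print(ctrl.sign_off())"
```

```text
the job is handed in; nothing more can be done
None
```

All three weights are on their proper scales, and the job was handed in at about 28 s of the 96 s allowed. I parked the large weight on the felt rest, moved the small one to the letter scale and the medium one to the bench scale, then took the large one to the parcel scale. Each was lowered until the wrist felt contact, then released.

My last camera checks, all with the gripper clear and open:

| Item | Result |
|---|---|
| Large weight | about 1 mm from the parcel pan's centre, upright |
| Medium weight | about 2–5 mm from the bench pan's centre, upright; measured from the side view only |
| Small weight | about 2 mm from the letter pan's centre, upright |
| Date stamp | within about 3 mm of its first wrist-camera position (within about 9 mm by the coarser side view) |
| Label roll | standing in place when last seen, at about 20 s; not measured again at the end |

- **Contact forces:** the arm drifted by several millimetres between moves and I corrected this before each placing. Contact forces at set-down peaked at about 24 N in the readings.
- **Verdict:** the hand-in itself reports none.

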